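# Load a gel caster with a separator between cassettes

## Robot

A 7-joint arm with a two-finger parallel gripper is mounted at the origin on a cart in front of the work surface, level with it; the furniture and walls round the work are solid. World frame = base frame: x ahead of the robot, y to its left, z up, the work surface at z = 0. Lengths are in mm, angles in rad, forces in N, time in s.
With the tool pointing down it reaches from about 350 to 900 mm from the base axis. Payload 8.1 kg.
Tool frame: the origin (TCP) lies on the centre line of the jaws, within the pads' length; the fingertips stand 25 mm ahead of it and the grasp point (between the pads) lies 6 mm ahead of it (env.tips_ahead is the distance from the TCP to the fingertips, in mm); x points along the fingers, z is the direction in which the jaws open and shut, and the axes are right-handed (so a half turn about x gives the same grasp; the last joint's range is limited). The gripper opens to 92 mm and grips with 3 to 60 N. Pads are 19 mm wide; open, the fingers measure 130 mm over their backs; the gripper's body (75 mm by 190 mm) begins 47 mm behind the grasp point.
Start: joints at [1.055, 0.434, 0.025, 1.573, -0.012, 1.134, -0.075], TCP at [250.713, -572.523, 251.742] pointing down, gripper open.
Joint ranges: [-2.62, 2.62], [-0.44, 2.09], [-1.27, 1.32], [0.08, 2.57], [-1.32, 4.46], [0.12, 2], [-2.74, 2.74]. Speed limits (rad/s): [2.22, 2.22, 3.01, 3.01, 3.14, 3.14, 3.14].

## Interface

Orientations are given as [roll, pitch, yaw] about the fixed x, y, z axes, in that order (R = Rz(yaw) Ry(pitch) Rx(roll)).
In Python, from workcell import readout, cams, close_job, env gives the robot as it stands. The module is installed in compiled form; this text tells all that it offers.
- The arm moves only by the tool jog_arm, never from a script. Its argument "series" is a list of rows, each a list of 7 numbers: the finger opening in mm, from 0 to 91.8, then the shift along the world's x, y, z in mm, then the turn, a rotation vector about the world's x, y, z in degrees. A call has 1 to 8 rows; each row is the pose to reach, as a shift and turn from the pose commanded when the call began; what a row does not reach only later rows make up. A row lasts 1/10 s, in which the tool goes at most 50 mm and 8.59 degrees, less where a joint would pass 70% of its speed; a pose out of reach is approached as far as the arm can. A call with a gripper value outside its range is refused whole. The fingers move at their own pace and stop on an object; the grip force is fixed at half the most. Time passes only in rows, so rows that repeat a pose let the fingers close. It gives the time, the measured TCP pose, the force and the opening at its end, in the units of the state.
- readout.get_obs(): the state, without advancing time (a new reading comes with each control period).
- cams.get_image(name): name is "scene" or "top" or "wrist"; returns a dict with "image" (384x512x3 uint8, red, green, blue), "range_z" (384x512 float32, mm along the optical axis (not along the pixel's ray), 0 where there is no reading), "intrinsics" (3x3 intrinsics, pixels), "eye" and "attitude" of the camera in the world; the wrist camera has in their place "hand_eye" (4x4, takes a point from camera to tool coordinates, whose origin is the TCP and whose axes are the tool frame's). Camera axes: x right, y down, z forward; pixel columns grow to the right and rows downward; lengths in mm; the calibration is good to about 2 mm. A picture is of the moment at which its call begins: read the wrist's pose just before it.
- close_job(): hands the job in, once; it reports no verdict.
The state is a dict: "time_s": time; "joints": joint angles; "joint_velocities": joint speeds; "joint_efforts": joint torques, N m; "position": TCP position; "tcp_rot": TCP orientation; "ft_force": force on the tool from outside, world axes, zero at the start; "ft_torque": the same for the moment, N m; "grip_width": finger opening in mm.
Only numpy, scipy, OpenCV 4.12 (cv2) and the standard library are available. Lean on these libraries where they do the work, as an engineer would, in place of code of your own. Each camera call takes 0.05 s, during which the arm holds its last target. There are 200 camera calls.

## Task

Load the gel caster: take the separator plate off the sloping draining stand and lay it flat on the cassette that already lies in the caster, pushed fully home under the caster's overhanging bar against its end wall. Then stack the spare cassette from the bench flat on the separator, pushed fully home against the end wall as well. Leave the tape roll, the petri dish and the wash bottle where they are.

Things in the scene. Friction and masses are not known exactly. Their poses are not given: they have to be found in the camera images.
- caster: Grey gel caster lying on its back, fixed, 124 mm long (x), 96 mm wide (y). Origin: centre of its underside; +x points to its end wall (far end, roughly away from the robot), z up. Bed 56 mm wide, top at z = 14 mm; sides open to the fingers for x below 10 mm. The end wall's inner face is at x = 50 mm, so a plate that is fully home has its origin at x = 0, y = 0.
- caster_mouth (a point): Middle of the entry under the caster's bar (caster frame x = 34, y = 0, z = 57 mm). The bar crosses from x = 34 to 60 mm, underside z = 57, top 65 mm (screw heads to 68). It stands on two upright cheeks, x = 26 to 60 mm, 72 mm apart inside (y = -36 to 36); in front of them, from x = 10 mm, flared plates open to about 80 mm inside. Axes as the caster's.
- lower_cassette: White gel cassette with a clear window, 100 (x) x 62 (y) x 12 (z) mm, already home in the caster at the start (its origin 14 mm above the caster's). Loose. Origin: centre of its underside.
- separator: Plain white stiff separator plate, 100 (x) x 68 (y) x 5 (z) mm, 45 g. Origin: centre of its underside; z is its normal, x its long side, y its width. At the start it rests on the stand's ramp, tilted 35 degrees, its +x end uphill.
- spare_cassette: White gel cassette with a clear window, 100 (x) x 62 (y) x 12 (z) mm, 140 g, like the one in the caster, lying flat on the bench. Origin: centre of its underside; x its long side.
- stand: Steel draining stand, fixed, base 110 x 46 mm. Origin: centre of its underside. Its ramp rises towards +x (roughly away from the robot) at 35 degrees to level; the middle of the ramp's surface is 56 mm above the origin. Ramp only 36 mm wide (y), so the separator overhangs by 16 mm on both sides; a stop 6 mm high, 36 mm wide holds its low end.
- tape_roll: Roll of tan tape lying flat, 85 mm across, 19 mm high, with a hole; origin: centre of its underside. A bystander.
- petri_dish: Petri dish, 91 mm across, 15 mm high; origin: centre of its underside. A bystander.
- wash_bottle: Blue capped bottle, 51 mm across, 105 mm high; origin: centre of its underside. A bystander.
Things that resemble listed ones, but are neither listed nor needed, are in the scene too. What is shaped like the spare_cassette but purple is not meant.

How it is judged:
By the outcome, as a careful person would: the job done as asked, in the order asked, and still so for the second after the job is handed in, with the robot touching nothing.
It also fails if it takes over 72 s, if anything falls off the work surface, if the arm or the gripper's body presses on something with over 40 N, if the wrist force passes 120 N, or if a joint passes its speed limit or range.

## Working session

There is one attempt and no reset: what is moved stays moved. The work goes in short steps, Python scripts to look and compute and a tool call to move; the robot and the scene stay as the last step left them, time stands still between calls to the robot, and variables do not carry over. Pictures are saved under pics/ and viewed, about 8 in all and at most 12, crops included, and the job is handed in when it is done.

Besides the shell and the picture viewer there is one more tool, called after "Call:" as name([rows], argument=value, ...), one row to a line, values as JSON. jog_arm: Moves the arm, as the interface text tells. Its arguments: {"type":"object","properties":{"series":{"type":"array"}},"required":["series"]}

```bash
mkdir -p pics; cat > h.py <<'E'
import numpy as np, cv2
from scipy.spatial.transform import Rotation as R
from workcell import readout, cams, close_job, env
def att(a):
    a=np.array(a,float)
    return a if a.shape==(3,3) else R.from_euler('xyz',a).as_matrix()
def grab(name):
    o=readout.get_obs(); d=cams.get_image(name)
    if name=='wrist':
        T=np.array(d['hand_eye'],float); Rt=att(o['tcp_rot']); 
        Rc=Rt@T[:3,:3]; e=Rt@T[:3,3]+np.array(o['position'])
    else: Rc=att(d['attitude']); e=np.array(d['eye'],float)
    return dict(im=d['image'],z=d['range_z'],K=np.array(d['intrinsics'],float),R=Rc,e=e)
def cloud(g):
    h,w=g['z'].shape; u,v=np.meshgrid(np.arange(w),np.arange(h)); K=g['K']
    c=np.stack([(u-K[0,2])/K[0,0]*g['z'],(v-K[1,2])/K[1,1]*g['z'],g['z']],-1)
    return c@g['R'].T+g['e']
def save(g,n): cv2.imwrite('pics/'+n,g['im'][:,:,::-1])
E
python3 - <<'E'
from h import *
for n in('scene','top'):
    g=grab(n); save(g,n+'1.png'); np.savez(n+'1.npz',**g)
    print(n,g['e'],g['R'].round(3).tolist(),g['K'].round(1).tolist())
    P=cloud(g); ok=g['z']>0; print(P[ok].min(0),P[ok].max(0))
o=readout.get_obs(); print(o)
d=cams.get_image('wrist'); print(d['hand_eye'])
a=cv2.imread('pics/scene1.png');b=cv2.imread('pics/top1.png')
E
```

```text
scene [-182.54291179  588.6385406   842.10109544] [[-0.71, -0.432, 0.556], [-0.704, 0.411, -0.579], [0.021, -0.803, -0.596]] [[428.2, 0.0, 252.2], [0.0, 428.2, 191.7], [0.0, 0.0, 1.0]]
[ -295.07209011 -1129.55492505  -775.70799233] [1146.13115989  605.27830934  701.13942833]
top [ 363.78036277 -177.14858684 1297.49378691] [[0.023, -0.99, 0.136], [-1.0, -0.024, -0.005], [0.009, -0.136, -0.991]] [[400.7, 0.0, 252.7], [0.0, 400.7, 189.4], [0.0, 0.0, 1.0]]
[ -331.60519108 -1116.08935409  -783.12091841] [1101.85649137 1075.11040899  741.22850109]
{'time_s': 0.1, 'joints': array([ 1.05538204,  0.43514127,  0.02496162,  1.57399201, -0.01160655,
        1.1340306 , -0.07510862]), 'joint_velocities': array([ 3.84754986e-04, -1.70070867e-03,  3.06636089e-05, -2.65191949e-03,
       -3.33462168e-04,  8.98455180e-04, -9.95903618e-04]), 'joint_efforts': array([ 2.50042147e-03, -6.69132113e+01,  9.87725928e-01, -3.15154195e+01,
       -6.05226005e-02,  3.73438268e-02,  3.16521619e-05]), 'position': array([ 250.53337379, -572.12124743,  251.03622596]), 'tcp_rot': array([-3.05844615,  1.56937008,  2.06668732]), 'ft_force': array([ 0.8201329 ,  0.40731714, -0.89557702]), 'ft_torque': array([ 0.07385811, -0.00212277, -0.0108565 ]), 'grip_width': 91.79962699631434}
[[ 6.94784690e-04 -2.86254939e-01  9.58153238e-01 -1.33578770e+02]
 [ 2.67772929e-04 -9.58153381e-01 -2.86255176e-01  7.58657145e+01]
 [ 9.99999723e-01  4.55453213e-04 -5.89058977e-04  1.24337917e+00]
 [ 0.00000000e+00  0.00000000e+00  0.00000000e+00  1.00000000e+00]]
```

View pics/top1.png

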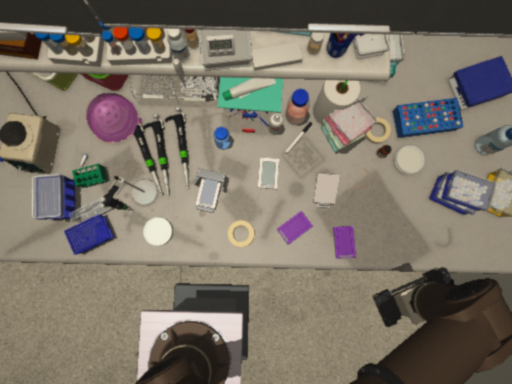

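View pics/scene1.png

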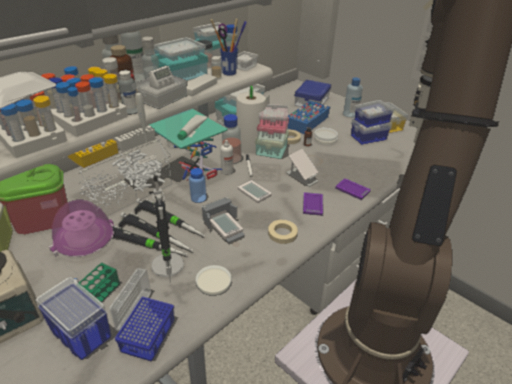

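Top view: caster at about (210,190), spare cassette at (268,173), separator on its stand at (326,188), purple lookalikes at (295,228) and (344,242), tape roll at (240,233), petri dish at (157,231), wash bottle at (222,137). The scene view agrees.

```bash
cat > m.py <<'E'
from h import *
for n in('top','scene'):
    g=dict(np.load(n+'1.npz')); P=cloud(g); im=g['im'].astype(int); br=im.min(2); 
    gt=dict(np.load('top1.npz'))
    def rng(px,z):
        K=gt['K']; r=gt['R']@np.array([(px[0]-K[0,2])/K[0,0],(px[1]-K[1,2])/K[1,1],1]); return gt['e']+r*(z-gt['e'][2])/r[2]
    for nm,px,zl,zh,rad in(('spare',(268,173),5,20,80),('lower',(209,194),20,32,75),('bar',(213,180),55,75,80),('sep',(326,188),15,110,75),('tape',(240,233),10,30,60),('petri',(157,231),8,30,60),('bottle',(222,137),60,120,50)):
        c=rng(px,20); m=(np.hypot(P[...,0]-c[0],P[...,1]-c[1])<rad)&(P[...,2]>zl)&(P[...,2]<zh)&(g['z']>0)
        if nm=='sep': m&=(br>130)
        q=P[m]
        if len(q)<10: print(n,nm,'few',c);continue
        r=cv2.minAreaRect(q[:,:2].astype(np.float32))
        print(n,nm,len(q),'c',np.round(r[0],1),'size',np.round(r[1],1),'ang',round(r[2],1),'med z',np.median(q[:,2]).round(1),'mn',q.mean(0).round(1))
        if nm=='sep':
            mu=q.mean(0);U,S,V=np.linalg.svd(q-mu);nn=V[2]*np.sign(V[2,2])
            print('  normal',nn.round(3),'tilt',np.degrees(np.arccos(nn[2])).round(1),'up azimuth',np.degrees(np.arctan2(-nn[1],-nn[0])).round(1),'rms',np.std((q-mu)@nn).round(2))
E
python3 m.py
python3 - <<'E'
import cv2
a=cv2.imread('pics/top1.png')[130:270,140:380]
cv2.imwrite('pics/topc.png',cv2.resize(a,None,fx=3.3,fy=3.3,interpolation=cv2.INTER_CUBIC))
E
```

```text
top spare 574 c [ 608.5 -222.4] size [112.6 138.6] ang 71.4 med z 10.1 mn [ 596.8 -232.2   10.3]
top lower 514 c [519.9 -46.1] size [ 90.6 100.6] ang 86.3 med z 24.2 mn [524.3 -40.8  24.4]
top bar 258 c [564.5 -50.4] size [94.  49.4] ang 77.8 med z 63.7 mn [573.1 -52.5  63.6]
top sep 630 c [ 542.6 -413.1] size [68.2 87. ] ang 87.4 med z 61.0 mn [ 543.2 -412.6   60.2]
  normal [-0.574  0.023  0.818] tilt 35.1 up azimuth -2.2 rms 2.25
top tape 350 c [ 399.5 -148.5] size [82.3 79.5] ang 1.3 med z 18.0 mn [ 398.8 -148.2   18.2]
top petri 653 c [399.3 116.4] size [90.3 89.8] ang 27.5 med z 14.3 mn [398.9 116.7  14.3]
top bottle 236 c [697.3 -80.8] size [50.  44.4] ang 87.2 med z 99.0 mn [695.1 -82.4  93.1]
scene spare 389 c [ 595.5 -248. ] size [112.7 101.7] ang 88.9 med z 10.2 mn [ 593.9 -231.    10.2]
scene lower 599 c [529.4 -43. ] size [ 96.7 105.7] ang 81.1 med z 24.6 mn [531.9 -42.8  24.8]
scene bar 232 c [564.3 -48. ] size [97.6 50.9] ang 79.4 med z 63.8 mn [570.8 -47.5  63.1]
scene sep 468 c [ 540.4 -411.8] size [87.3 73.9] ang 1.8 med z 58.5 mn [ 540.9 -411.4   58.6]
  normal [-0.571  0.024  0.82 ] tilt 34.9 up azimuth -2.4 rms 2.27
scene tape 372 c [ 396.8 -147.5] size [81.8 86. ] ang 40.1 med z 18.0 mn [ 395.2 -145.1   17.5]
scene petri 826 c [399.  116.7] size [90.1 92.4] ang 35.4 med z 14.5 mn [396.2 119.3  14.4]
scene bottle 273 c [695.4 -76.4] size [46.3 47.8] ang 6.9 med z 86.3 mn [689.6 -72.8  87.1]
```

View pics/topc.png

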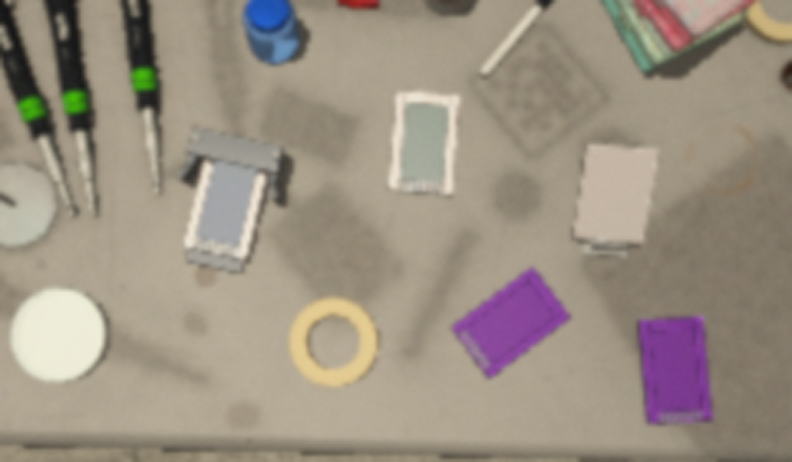

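Separator measured at 35° tilt, uphill azimuth about -2.3°, which fits the description. Next I go to a tilted standoff and look from close by.

```bash
cat >> h.py <<'E'
def toolR(xp,yp,zp,flip=1):  # tool for gripping plate across its y, approach -z
    return np.stack([-np.array(zp),flip*-np.array(xp),flip*np.array(yp)],1)
def plateR(yaw,tilt=0): return R.from_euler('zyx',[yaw,-tilt,0],degrees=True).as_matrix()
def go(p,Rg):
    o=readout.get_obs(); Rc=att(o['tcp_rot']); rv=R.from_matrix(Rg@Rc.T).as_rotvec(degrees=True)
    print('shift',(np.array(p)-o['position']).round(1),'rotvec',rv.round(2),'|r|',np.linalg.norm(rv).round(1),'t',o['time_s'])
E
python3 - <<'E'
from h import *
o=readout.get_obs(); print(att(o['tcp_rot']).round(2).tolist())
A=plateR(-2.3,35); print(A.round(2).tolist())
for f in(1,-1):
    T=toolR(*A.T,flip=f); go(np.array([541,-412.5,60])+130*A[:,2],T)
E
```

```text
[[-0.0, 0.92, 0.4], [0.0, 0.4, -0.92], [-1.0, -0.0, -0.0]]
[[0.82, 0.03, -0.57], [-0.04, 1.0, 0.0], [0.57, 0.02, 0.82]]
shift [215.9 159.7 -84.7] rotvec [-46.56 -10.82 147.76] |r| 155.3 t 0.15
shift [215.9 159.7 -84.7] rotvec [  7.86 -34.41 -25.15] |r| 43.3 t 0.15
```

Call:
jog_arm([
  [91.8,40,30,0,1.5,-6.8,-5],
  [91.8,80,60,-10,3,-13.6,-10],
  [91.8,120,90,-25,4.6,-20.4,-15],
  [91.8,160,120,-45,6.2,-27.2,-20],
  [91.8,216,160,-85,7.9,-34.4,-25.2],
  [91.8,216,160,-85,7.9,-34.4,-25.2],
  [91.8,216,160,-85,7.9,-34.4,-25.2],
  [91.8,216,160,-85,7.9,-34.4,-25.2],
])

```text
time_s: 0.95
position: [466.8, -411.8, 166.1]
tcp_rot: [1.613, 0.961, 0.002]
ft_force: [-0.5, -0.9, 0.1]
grip_width: 91.8
```

```bash
python3 - <<'E'
from h import *
o=readout.get_obs(); print(o['time_s'],o['position'],o['joints'].round(2),o['ft_force'].round(1))
g=grab('wrist'); save(g,'w1.png'); np.savez('w1.npz',**g); print(g['e'])
E
```

```text
0.95 [ 466.80153585 -411.75067134  166.11334315] [ 1.16  0.44 -0.35  2.03 -0.85  0.41 -0.  ] [-0.5 -0.9  0.1]
[ 453.06270547 -416.8853666   320.09534158]
```

View pics/w1.png

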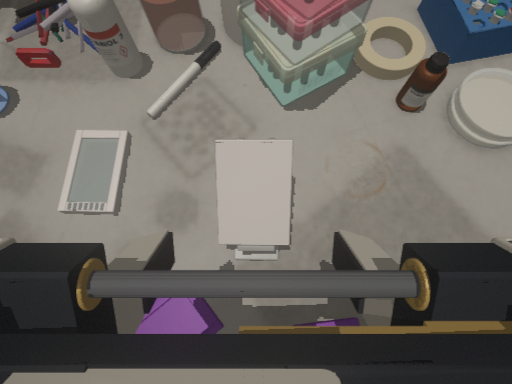

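The wrist view shows the separator at corners about (216,141), (292,140), (290,244), (218,243), and the spare cassette at about (95,171). I'll measure both.

```bash
cat > sep.py <<'E'
from h import *
import sys
g=dict(np.load(sys.argv[1])); P=cloud(g); im=g['im'].astype(int)
m=(im.min(2)>150).astype(np.uint8); 
n,l,st,c=cv2.connectedComponentsWithStats(m)
for s in [tuple(map(int,a.split(','))) for a in sys.argv[2:]]:
    k=l[s[1],s[0]]; mm=l==k; print('comp',st[k])
    d=P[cv2.erode(mm.astype(np.uint8),np.ones((5,5)))>0]; d=d[np.isfinite(d).all(1)]
    ct,_=cv2.findContours(mm.astype(np.uint8),0,2); ct=max(ct,key=cv2.contourArea)
    mu=np.median(d,0)
    for _ in range(3):
        V=np.linalg.svd(d-d.mean(0),full_matrices=False)[2]; nn=V[2]*np.sign(V[2,2]); r=(d-d.mean(0))@nn; d=d[abs(r)<3]
    u=ct[:,0,:].astype(float); K=g['K']; ray=np.c_[(u-[K[0,2],K[1,2]])/[K[0,0],K[1,1]],np.ones(len(u))]@g['R'].T
    t=((d.mean(0)-g['e'])@nn)/(ray@nn); q=g['e']+ray*t[:,None]
    ex=np.cross(np.array([0,1,0]),nn); ex/=np.linalg.norm(ex); ey=np.cross(nn,ex)
    rc=cv2.minAreaRect(np.c_[(q-d.mean(0))@ex,(q-d.mean(0))@ey].astype(np.float32))
    cc=d.mean(0)+rc[0][0]*ex+rc[0][1]*ey; a=np.radians(rc[2]); a=a if abs(a)<np.pi/4 else a-np.pi/2
    xa=ex*np.cos(a)+ey*np.sin(a)
    print('centre top',cc.round(1),'size',np.round(rc[1],1),'n',nn.round(3),'tilt',np.degrees(np.arccos(nn[2])).round(1),'x',xa.round(3),'yaw',np.degrees(np.arctan2(xa[1],xa[0])).round(1),'rms',r.std().round(1))
E
python3 sep.py w1.npz 254,190 65,180
```

```text
comp [ 215  139   78  106 7657]
centre top [ 540.5 -412.9   60.6] size [ 67.5 100.3] n [-0.586  0.092  0.805] tilt 36.4 x [ 0.805 -0.042  0.591] yaw -3.0 rms 0.6
comp [  57  130   70   82 1490]
centre top [ 595.4 -233.5   13. ] size [ 62.8 100.5] n [0.019 0.04  0.999] tilt 2.6 x [ 0.999 -0.048 -0.017] yaw -2.7 rms 0.6
```

```bash
python3 - <<'E'
from h import *
A=plateR(-3,35); T=toolR(*A.T,flip=-1); c=np.array([540.5,-412.9,60.6])
for h in(50,11.5): go(c-15*A[:,0]+h*A[:,2],T)
E
```

```text
shift [ 33.    1.  -73.9] rotvec [ 0.43 -0.01 -0.5 ] |r| 0.7 t 1.0
shift [  55.1    1.  -105.4] rotvec [ 0.43 -0.01 -0.5 ] |r| 0.7 t 1.0
```

Call:
jog_arm([
  [91.8,16,0.5,-37,0.4,0,-0.5],
  [91.8,33,1,-74,0.4,0,-0.5],
  [91.8,44,1,-90,0.4,0,-0.5],
  [91.8,55,1,-105,0.4,0,-0.5],
  [91.8,55,1,-105,0.4,0,-0.5],
  [91.8,55,1,-105,0.4,0,-0.5],
])

```text
time_s: 1.6
position: [521.4, -412.6, 62.2]
tcp_rot: [1.622, 0.96, -0.002]
ft_force: [-0.2, 0.2, -0.2]
grip_width: 91.9
```

Call:
jog_arm([
  [60,0,0,0,0,0,0],
  [60,0,0,0,0,0,0],
  [60,0,0,0,0,0,0],
  [60,0,0,0,0,0,0],
  [60,0,0,0,0,0,0],
  [60,0,0,0,0,0,0],
])

```text
time_s: 2.2
position: [521.6, -411.9, 62.4]
tcp_rot: [1.621, 0.96, -0.002]
ft_force: [-3.8, 0.6, 7.6]
grip_width: 67.2
```

```bash
python3 - <<'E'
from h import *
A=plateR(-11.5,0); T=toolR(*A.T,flip=-1); c=np.array([525,-40,0])
go(c-140*A[:,0]+[0,0,170],T)
E
```

```text
shift [-133.8  399.8  107.6] rotvec [ 2.66 34.96 -8.23] |r| 36.0 t 2.2
```

Call:
jog_arm([
  [60,-8,0,12,0,0,0],
  [60,-23,1,33,0,0,0],
  [60,-30,1,80,0,0,0],
  [60,-40,5,125,0,0,0],
  [60,-40,5,125,0,0,0],
])

```text
time_s: 2.7
position: [482.8, -408.3, 193.5]
tcp_rot: [1.609, 0.955, -0.012]
ft_force: [1.0, 0.6, -0.2]
grip_width: 67.2
```

Call:
jog_arm([
  [60,-13,49,0,0.4,5,-1.2],
  [60,-26,98,0,0.8,10,-2.4],
  [60,-39,147,0,1.2,15,-3.6],
  [60,-52,196,0,1.6,20,-4.8],
  [60,-65,245,0,2,25,-6],
  [60,-78,294,0,2.3,30,-7.2],
  [60,-88,340,-8,2.7,35,-8.2],
  [60,-94,388,-17,2.7,35,-8.2],
])

```text
time_s: 3.5
position: [402.9, -80.3, 177.2]
tcp_rot: [-1.695, 1.568, 2.818]
ft_force: [1.1, 0.7, -0.9]
grip_width: 66.9
```

Call:
jog_arm([
  [60,0,4,0,0,0,0],
  [60,0,7,0,0,0,0],
  [60,0,7,0,0,0,0],
])

```text
time_s: 3.8
position: [401.2, -75.9, 176.9]
tcp_rot: [-2.483, 1.569, 2.029]
ft_force: [0.0, -1.1, -1.0]
grip_width: 67.2
```

```bash
python3 - <<'E'
from h import *
o=readout.get_obs(); print(o['time_s'],o['position'],o['joints'].round(2),att(o['tcp_rot']).round(3).tolist(),o['grip_width'])
g=grab('wrist'); save(g,'w2.png'); np.savez('w2.npz',**g); print(g['e'])
E
```

```text
3.8 [401.15042583 -75.91070045 176.92962333] [-0.02  0.18  0.09  2.17 -0.02  0.8  -1.69] [[-0.001, 0.98, -0.199], [0.002, -0.199, -0.98], [-1.0, -0.001, -0.002]] 67.1558269838768
[476.22410328 -93.42169488 310.40932504]
```

View pics/w2.png

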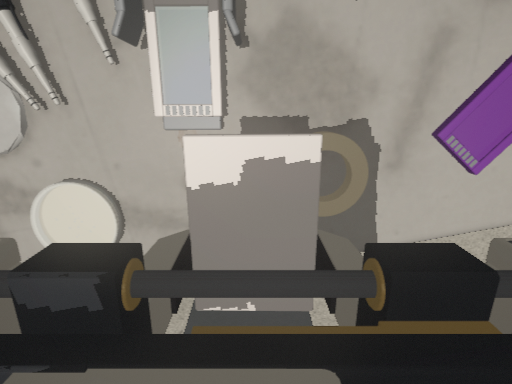

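Plate is held straight, its front edge at (184,137)–(321,135). The lower cassette is at about (148–222, 10–115) with the caster's flares either side of it.

```bash
python3 - <<'E'
from h import *
g=dict(np.load('w2.npz')); P=cloud(g); o=readout.get_obs(); Rt=att(o['tcp_rot']); p=o['position']
# plate in tool frame
pl=P[170:230,200:310].reshape(-1,3); t=(pl-p)@Rt
A=np.c_[t[:,1:],np.ones(len(t))]; s=np.linalg.lstsq(A,t[:,0],rcond=None)[0]; print('plate top plane x=%.4f y+%.4f z+%.2f'%tuple(s), 'rms',(A@s-t[:,0]).std())
def onplane(px,pt,n):
    K=g['K']; r=g['R']@np.array([(px[0]-K[0,2])/K[0,0],(px[1]-K[1,2])/K[1,1],1]); return g['e']+r*((pt-g['e'])@n)/(r@n)
pt=p+Rt@[s[2],0,0]; n=Rt@np.array([1,-s[0],-s[1]])
for px in((184,136.5),(321,134.5),(190,225),(317.5,225)): print(px,((onplane(px,pt,n)-p)@Rt).round(1))
# edges by subpixel-ish rows: white vs bg on the cassette
br=g['im'].min(2).astype(int)
for r in(30,50,70,90,110):
    print(r,[c for c in range(120,250) if abs(br[r,c+1]-br[r,c-1])>40], )
for c in(160,185,210): print(c,[r for r in range(60,140) if abs(br[r+1,c]-br[r-1,c])>30],P[110,c].round(1), P[100,c].round(1))
E
```

```text
plate top plane x=-0.2321 y+-0.0242 z+19.82 rms 7.967383526893289
(184, 136.5) [  5.8  63.5 -30.3]
(321, 134.5) [ 4.  64.7 31.8]
(190, 225) [ 17.   15.6 -32.6]
(317.5, 225) [15.1 16.4 35.5]
30 [141, 142, 144, 146, 147, 155, 218, 219, 225, 229, 231, 232, 244]
50 [148, 157, 218, 219, 220, 227]
70 [150, 159, 219, 220, 221, 227]
90 [152, 160, 220, 221, 227]
110 [154, 220, 221, 222, 227]
160 [115, 116] [489.7  -9.3  26.4] [498.  -11.9  27.1]
185 [115, 116, 128, 135, 136] [485.2 -31.7  27. ] [493.7 -33.3  23.8]
210 [105, 115, 128, 135, 136] [480.7 -53.7  25.3] [489.2 -55.6  24.5]
```

```bash
cat > hand.py <<'E'
from h import *
import sys
g=dict(np.load('w2.npz')); P=cloud(g); o=readout.get_obs(); Rt=att(o['tcp_rot']); p=o['position']
m=np.zeros(g['z'].shape,bool); m[145:230,200:310]=1; m&=g['z']>0
t=(P[m]-p)@Rt; print(len(t),'x percentiles',np.percentile(t[:,0],[5,25,50,75,95]).round(1))
for _ in range(5):
    A=np.c_[t[:,1:],np.ones(len(t))]; s=np.linalg.lstsq(A,t[:,0],rcond=None)[0]; r=A@s-t[:,0]; t=t[abs(r)<max(2,1.5*r.std())]
print('plane',s.round(4),len(t),r.std())
def onplane(px,pt,n):
    K=g['K']; r=g['R']@np.array([(px[0]-K[0,2])/K[0,0],(px[1]-K[1,2])/K[1,1],1]); return g['e']+r*((pt-g['e'])@n)/(r@n)
pt=p+Rt@[s[2],0,0]; n=Rt@np.array([1,-s[0],-s[1]])
for px in((184,136.5),(321,134.5),(190,225),(317.5,225)): print(px,((onplane(px,pt,n)-p)@Rt).round(1))
# lower cassette
z=np.array([0,0,1.])
L=[onplane(q,np.array([0,0,26.]),z) for q in((148.,50),(152,90),(220,50),(221,90),(160,115.5),(210,115.5))]
for q in L: print(q.round(1))
for a,b in((0,1),(2,3)): d=L[a]-L[b]; print('edge yaw',np.degrees(np.arctan2(d[1],d[0])).round(1))
d=L[4]-L[5]; print('end yaw',np.degrees(np.arctan2(-d[0],d[1])).round(1))
E
python3 hand.py
```

```text
9313 x percentiles [11.8 12.5 13.  13.5 14.2]
plane [ 7.00000e-04 -2.76000e-02  1.30348e+01] 9301 0.6055904387170014
(184, 136.5) [ 14.   62.7 -32.1]
(321, 134.5) [12.1 64.  33.6]
(190, 225) [ 13.9  16.8 -31.9]
(317.5, 225) [12.1 17.7 34.8]
[539.6 -13.2  26. ]
[507.7  -7.1  26. ]
[527.3 -74.1  26. ]
[495.4 -67.5  26. ]
[485.1  -7.8  26. ]
[476.  -52.6  26. ]
edge yaw -10.9
edge yaw -11.7
end yaw -11.5
```

```bash
python3 - <<'E'
from h import *
A=plateR(-11.8,0); T=toolR(*A.T,flip=-1); c=np.array([529,-41.7,0])
go(c-60*A[:,0]+[0,0,100],T)
E
```

```text
shift [ 69.1  47.1 -77. ] rotvec [-0.1  -0.04 -0.24] |r| 0.3 t 3.85
```

Call:
jog_arm([
  [60,17,12,-19,0,0,0],
  [60,35,24,-38,0,0,-0.2],
  [60,52,36,-57,0,0,-0.2],
  [60,69,47,-77,-0.1,0,-0.2],
  [60,69,47,-77,-0.1,0,-0.2],
  [60,69,47,-77,-0.1,0,-0.2],
])

```text
time_s: 4.45
position: [469.8, -30.0, 99.6]
tcp_rot: [-1.205, 1.568, -2.981]
ft_force: [-0.4, -0.4, 0.0]
grip_width: 67.2
```

```bash
python3 - <<'E'
from h import *
g=grab('wrist'); save(g,'w3.png'); np.savez('w3.npz',**g); t=grab('top'); save(t,'t3.png'); np.savez('t3.npz',**t)
a=cv2.resize(g['im'][:,:,::-1],(800,600)); cv2.imwrite('pics/w3b.png',a)
E
```

```text
(no output)
```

View pics/w3b.png

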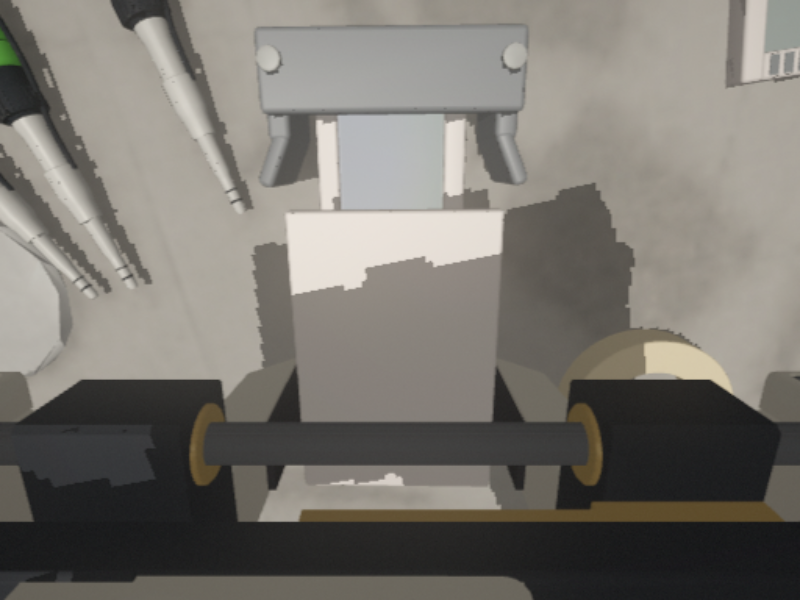

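Plate front (287–503, row 211), bar (259–526, rows 27–111) and cassette (317–467) are parallel to within a fraction of a degree. The plate sits a little to the right of centre. I'll turn that into distances.

```bash
python3 - <<'E'
from h import *
g=dict(np.load('w3.npz')); o=readout.get_obs(); Rt=att(o['tcp_rot']); p=o['position']; print(p)
def on(px,z):
    px=np.array(px)/1.5625; K=g['K']; r=g['R']@np.array([(px[0]-K[0,2])/K[0,0],(px[1]-K[1,2])/K[1,1],1]); return g['e']+r*(z-g['e'][2])/r[2]
f=lambda q: ((q-p)@Rt).round(1)
for n,px,z in(('barF L',(263,112),65),('barF R',(524,109),65),('barR L',(257,29),65),('barR R',(527,25),65),('scr L',(268,58),68),('scr R',(515,56),68),('plL',(287,212),p[2]-13),('plR',(503,210),p[2]-13),('casL',(319,180),26),('casR',(466,180),26),('flL',(262,184),57),('flR',(524,181),57)):
    q=on(px,z); print(n,q.round(1),'tool',f(q))
P=cloud(g); print('plate z',np.median(P[150:180,200:300,2]),'bar z',np.median(P[25:65,190:310,2]),'cas z',np.median(P[90:125,206:214,2]))
E
```

```text
[469.76614693 -30.04830056 100.46018873]
barF L [570.5  -8.1  65. ] tool [ 35.4  94.1 -42.1]
barF R [553.7 -93.   65. ] tool [35.4 95.1 44.4]
barR L [594.3 -13.1  65. ] tool [ 35.3 118.5 -42.1]
barR R [578. -97.  65.] tool [ 35.4 119.7  43.4]
scr L [584.9 -14.8  68. ] tool [ 32.3 109.6 -38.5]
scr R [569.6 -91.4  68. ] tool [ 32.4 110.3  39.6]
plL [538.3 -12.5  87.5] tool [ 12.9  63.5 -31.2]
plR [525.5 -77.1  87.5] tool [13.  64.2 34.6]
casL [545.7 -14.6  26. ] tool [ 74.4  71.2 -30.7]
casR [532.9 -75.8  26. ] tool [74.4 71.2 31.8]
flL [548.4   1.   57. ] tool [ 43.4  70.7 -46.6]
flR [530.1 -92.1  57. ] tool [43.4 71.8 48.4]
plate z 86.47684085987049 bar z 65.61899224707842 cas z 26.609038643149063
```

Call:
jog_arm([
  [60,0.2,1.1,-25,0,0,0],
  [60,0.2,1.1,-45,0,0,0],
  [60,0.2,1.1,-51,0,0,0],
  [60,0.2,1.1,-51,0,0,0],
  [60,10.0,-0.9,-51,0,0,0],
  [60,19.8,-3.0,-51,0,0,0],
  [60,19.8,-3.0,-51,0,0,0],
])

```text
time_s: 5.25
position: [492.7, -32.2, 50.1]
tcp_rot: [1.735, 1.568, -0.041]
ft_force: [0.6, -1.2, -0.3]
grip_width: 67.3
```

Call:
jog_arm([
  [60,7,-1.5,0,0,0,0],
  [60,14,-2.9,0,0,0,0],
  [60,19.6,-4.1,0,0,0,0],
  [60,22,-4.6,0,0,0,0],
  [60,22,-4.6,0,0,0,0],
  [60,22,-4.6,0,0,0,0],
])

```text
time_s: 5.85
position: [511.7, -36.2, 49.0]
tcp_rot: [-1.494, 1.569, 3.014]
ft_force: [-0.2, 0.1, -0.7]
grip_width: 67.4
```

Call:
jog_arm([
  [60,1,-0.2,0,0,0,0],
  [60,2,-0.4,0,0,0,0],
  [60,3,-0.6,0,0,0,0],
  [60,3,-0.6,0,0,0,0],
])

```text
time_s: 6.25
position: [515.1, -36.8, 49.1]
tcp_rot: [-1.537, 1.57, 2.971]
ft_force: [-0.3, -0.8, -1.4]
grip_width: 67.5
```

Call:
jog_arm([
  [60,0.5,-0.1,0,0,0,0],
  [60,1,-0.2,0,0,0,0],
  [60,1,-0.2,0,0,0,0],
])

```text
time_s: 6.55
position: [515.3, -36.9, 48.9]
tcp_rot: [-1.493, 1.569, 3.015]
ft_force: [-2.5, 0.9, 0.8]
grip_width: 67.1
```

Call:
jog_arm([
  [60,0.5,-0.1,0,0,0,0],
  [60,1,-0.2,0,0,0,0],
  [60,1,-0.2,0,0,0,0],
])

```text
time_s: 6.85
position: [515.4, -36.9, 48.6]
tcp_rot: [-1.483, 1.567, 3.026]
ft_force: [-4.6, 2.1, 0.0]
grip_width: 67.5
```

Call:
jog_arm([
  [60,0,0,-1,0,0,0],
  [60,0,0,-2,0,0,0],
  [60,0,0,-3,0,0,0],
  [60,0,0,-3,0,0,0],
])

```text
time_s: 7.25
position: [515.4, -37.1, 45.7]
tcp_rot: [-1.453, 1.567, 3.055]
ft_force: [-6.2, 1.9, -0.6]
grip_width: 67.1
```

Call:
jog_arm([
  [60,0,0,-0.5,0,0,0],
  [60,0,0,-1,0,0,0],
  [60,0,0,-1,0,0,0],
])

```text
time_s: 7.55
position: [515.4, -37.0, 45.2]
tcp_rot: [-1.509, 1.567, 2.999]
ft_force: [-7.6, 1.3, 8.9]
grip_width: 67.3
```

Call:
jog_arm([
  [60,0,0,-0.5,0,0,0],
  [60,0,0,-1,0,0,0],
  [60,0,0,-1,0,0,0],
])

```text
time_s: 7.85
position: [515.4, -36.9, 45.0]
tcp_rot: [-1.603, 1.567, 2.904]
ft_force: [-10.8, 1.8, 21.1]
grip_width: 67.4
```

Call:
jog_arm([
  [60,0,0,1,0,0,0],
  [68,0,0,1,0,0,0],
  [72,0,0,1,0,0,0],
  [78,0,0,1,0,0,0],
  [84,0,0,1,0,0,0],
  [84,0,0,1,0,0,0],
  [84,0,0,30,0,0,0],
  [84,0,0,60,0,0,0],
])

```text
time_s: 8.65
position: [516.2, -37.3, 104.0]
tcp_rot: [-1.361, 1.568, -3.136]
ft_force: [0.6, 0.3, 0.7]
grip_width: 84.1
```

Call:
jog_arm([
  [60,-39,8,0,0,0,0],
  [10,-78,16,0,0,0,0],
  [0,-78,16,0,0,0,0],
  [0,-78,16,0,0,0,0],
  [0,-78,16,0,0,0,0],
  [0,-78,16,0,0,0,0],
])

```text
time_s: 9.25
position: [440.1, -21.4, 104.1]
tcp_rot: [-2.597, 1.571, 1.91]
ft_force: [0.5, -0.6, -0.7]
grip_width: 40.8
```

```bash
python3 - <<'E'
from h import *
o=readout.get_obs(); print(o['time_s'],o['position'],o['grip_width'])
g=grab('wrist'); save(g,'w4.png'); np.savez('w4.npz',**g)
a=cv2.resize(g['im'][:,:,::-1],(800,600)); cv2.imwrite('pics/w4b.png',a)
E
```

```text
9.25 [440.10614927 -21.425324   104.10375965] 40.78325537801195
```

View pics/w4b.png

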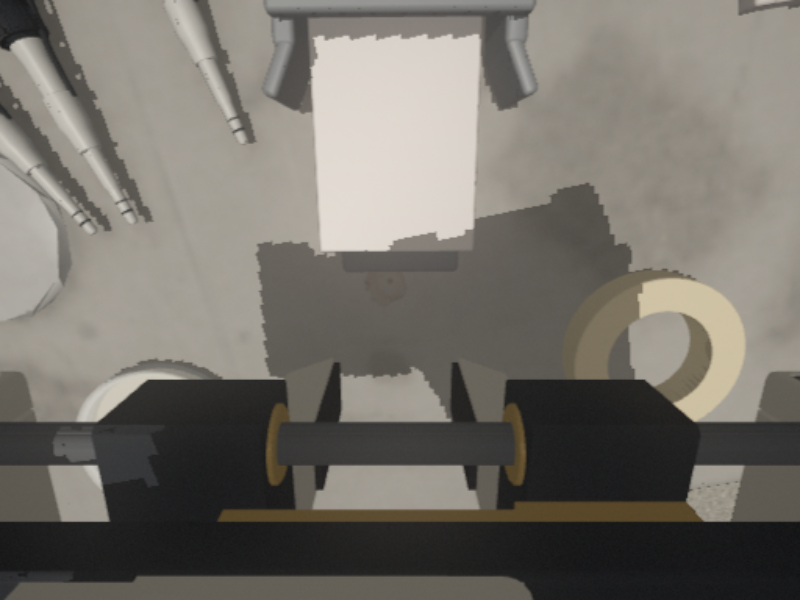

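Plate lies squarely on the cassette, rear edge at row 251, 316–478 across. To make sure it is home I'll push its rear edge gently with closed fingers.

Call:
jog_arm([
  [0,0,-1,-30,0,0,0],
  [0,0,-1,-59,0,0,0],
  [0,0,-1,-59,0,0,0],
  [0,13,-3.7,-59,0,0,0],
  [0,25,-6.2,-59,0,0,0],
  [0,25,-6.2,-59,0,0,0],
  [0,26.5,-6.5,-59,0,0,0],
  [0,28,-6.8,-59,0,0,0],
])

```text
time_s: 10.1
position: [466.6, -28.0, 45.4]
tcp_rot: [-1.557, 1.57, 2.951]
ft_force: [0.1, -0.7, -0.1]
grip_width: 0.4
```

Call:
jog_arm([
  [0,1,-0.2,0,0,0,0],
  [0,2,-0.4,0,0,0,0],
  [0,2,-0.4,0,0,0,0],
])

```text
time_s: 10.4
position: [468.9, -28.4, 45.1]
tcp_rot: [-1.52, 1.57, 2.988]
ft_force: [0.2, -0.2, -0.0]
grip_width: 0.8
```

Call:
jog_arm([
  [0,1,-0.2,0,0,0,0],
  [0,2,-0.4,0,0,0,0],
  [0,2,-0.4,0,0,0,0],
])

```text
time_s: 10.7
position: [470.0, -28.7, 44.9]
tcp_rot: [-1.453, 1.568, 3.055]
ft_force: [-3.1, 0.8, 1.8]
grip_width: 0.8
```

Call:
jog_arm([
  [0,0.5,-0.1,0,0,0,0],
  [0,1,-0.2,0,0,0,0],
  [0,1,-0.2,0,0,0,0],
])

```text
time_s: 11.0
position: [470.1, -28.7, 44.7]
tcp_rot: [-1.459, 1.566, 3.049]
ft_force: [-5.7, 1.5, 4.8]
grip_width: 0.2
```

Call:
jog_arm([
  [0,1,-0.2,0,0,0,0],
  [0,2,-0.4,0,0,0,0],
  [0,2,-0.4,0,0,0,0],
  [0,-6,1.2,0,0,0,0],
  [0,-20,4,10,0,0,0],
  [40,-20,4,60,0,0,0],
  [91.8,-20,4,110,0,0,0],
  [91.8,-20,4,150,0,0,0],
])

```text
time_s: 11.8
position: [452.6, -25.2, 197.9]
tcp_rot: [1.839, 1.569, 0.064]
ft_force: [1.5, -0.1, -0.1]
grip_width: 19.8
```

```bash
python3 - <<'E'
from h import *
A=plateR(-2.7,0); T=toolR(*A.T,flip=-1); c=np.array([595.4,-233.5,0])
go(c-15*A[:,0]+[0,0,150],T)
E
```

```text
shift [ 127.8 -207.6  -47.9] rotvec [-0.02  0.12  9.02] |r| 9.0 t 11.8
```

Call:
jog_arm([
  [91.8,20,-40,0,0,0,2],
  [91.8,45,-80,0,0,0,4],
  [91.8,70,-120,-10,0,0,6],
  [91.8,95,-160,-20,0,0,8],
  [91.8,115,-190,-35,0,0.1,9],
  [91.8,128,-207.5,-48,0,0.1,9],
  [91.8,128,-207.5,-48,0,0.1,9],
  [91.8,128,-207.5,-48,0,0.1,9],
])

```text
time_s: 12.6
position: [579.8, -232.7, 146.6]
tcp_rot: [-1.499, 1.568, -3.117]
ft_force: [-0.5, 0.7, 0.2]
grip_width: 83.7
```

```bash
python3 - <<'E'
from h import *
o=readout.get_obs(); print(o['time_s'],o['position'],o['grip_width'])
g=grab('wrist'); save(g,'w5.png'); np.savez('w5.npz',**g)
a=cv2.resize(g['im'][:,:,::-1],(800,600)); cv2.imwrite('pics/w5b.png',a)
E
```

```text
12.6 [ 579.77204052 -232.66758184  146.59235411] 83.71459282744158
```

View pics/w5b.png

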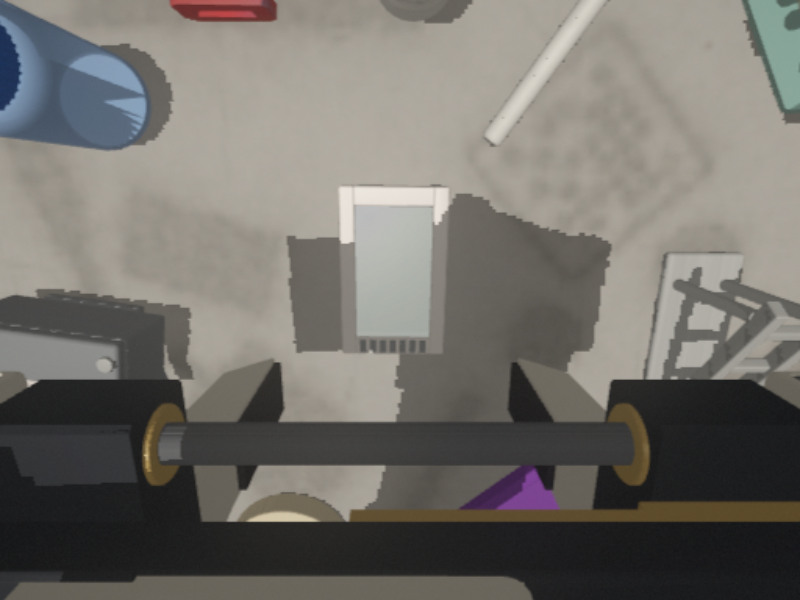

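```bash
python3 - <<'E'
from h import *
g=dict(np.load('w5.npz')); o=readout.get_obs(); Rt=att(o['tcp_rot']); p=o['position']
def on(px,z):
    px=np.array(px)/1.5625; K=g['K']; r=g['R']@np.array([(px[0]-K[0,2])/K[0,0],(px[1]-K[1,2])/K[1,1],1]); return g['e']+r*(z-g['e'][2])/r[2]
C=[on(q,12) for q in((340,186.5),(449,187),(342,353),(442,353))]
for q in C: print(q.round(1),((q-p)@Rt).round(1))
c=np.mean(C,0); d=C[0]+C[1]-C[2]-C[3]; yaw=np.degrees(np.arctan2(d[1],d[0])); print(c.round(1),yaw.round(2))
c=c-1.1*Rt[:,2]; A=plateR(yaw-.4); T=toolR(*A.T,flip=-1)
go(c-15*A[:,0]+[0,0,15.5],T)
E
```

```text
[ 646.5 -207.    12. ] [135.   65.8 -28.1]
[ 643.4 -267.1   12. ] [135.   65.4  32.2]
[ 547.6 -200.1   12. ] [135.2 -33.4 -30.3]
[ 544.7 -261.4   12. ] [135.2 -33.4  31.1]
[ 595.6 -233.9   12. ] -3.64
shift [   0.8    0.2 -119.6] rotvec [-0.01 -0.14 -1.36] |r| 1.4 t 12.65
```

Call:
jog_arm([
  [91.8,0.8,0.2,-35,0,-0.1,-1],
  [91.8,0.8,0.2,-70,0,-0.1,-1],
  [91.8,0.8,0.2,-100,0,-0.1,-1],
  [91.8,0.8,0.2,-119,0,-0.1,-1],
  [91.8,0.8,0.2,-119,0,-0.1,-1],
  [91.8,0.8,0.2,-119,0,-0.1,-1],
])

```text
time_s: 13.25
position: [581.0, -231.3, 28.8]
tcp_rot: [-1.88, 1.571, 2.769]
ft_force: [-0.1, 0.1, 0.3]
grip_width: 92.0
```

Call:
jog_arm([
  [54,0,0,0,0,0,0],
  [54,0,0,0,0,0,0],
  [54,0,0,0,0,0,0],
  [54,0,0,0,0,0,0],
  [54,0,0,0,0,0,0],
  [54,0,0,0,0,0,0],
  [54,0,0,0,0,0,0],
  [54,0,0,0,0,0,0],
])

```text
time_s: 14.05
position: [580.8, -232.3, 28.3]
tcp_rot: [-1.513, 1.57, 3.135]
ft_force: [-0.9, 0.9, 5.6]
grip_width: 61.7
```

Call:
jog_arm([
  [54,0,0,20,0,0,0],
  [54,0,0,60,0,0,0],
  [54,-10,0,105,0,0,0],
  [54,-45,30,130,0,0,-2],
  [54,-75,65,130,0,0,-4],
  [54,-100,100,130,0,0,-6],
  [54,-110,140,120,0,0,-8],
  [54,-110,175,110,0,0,-8],
])

```text
time_s: 14.85
position: [468.6, -56.0, 138.0]
tcp_rot: [-1.517, 1.569, 2.99]
ft_force: [1.0, 0.7, -2.0]
grip_width: 61.9
```

```bash
python3 - <<'E'
from h import *
A=plateR(-11.8,0); T=toolR(*A.T,flip=-1); c=np.array([529.3,-41.4,0])
go(c-62*A[:,0]+[0,0,112],T); print(readout.get_obs()['grip_width'])
E
```

```text
shift [ -0.   27.3 -26. ] rotvec [-0.01 -0.09  0.  ] |r| 0.1 t 14.85
61.88708089311504
```

Call:
jog_arm([
  [54,0,14,-13,0,0,0],
  [54,0,27,-26,0,0,0],
  [54,0,27,-26,0,0,0],
  [54,0,27,-26,0,0,0],
])

```text
time_s: 15.25
position: [470.5, -30.8, 112.0]
tcp_rot: [-1.146, 1.569, -2.921]
ft_force: [0.4, -0.3, -1.6]
grip_width: 61.8
```

```bash
python3 - <<'E'
from h import *
o=readout.get_obs(); print(o['time_s'],o['position'],o['grip_width'])
g=grab('wrist'); np.savez('w6.npz',**g)
a=cv2.resize(g['im'][:,:,::-1],(800,600)); cv2.imwrite('pics/w6b.png',a)
A=plateR(-11.8,0); T=toolR(*A.T,flip=-1); go(o['position'],T)
E
```

```text
15.25 [470.45861181 -30.81796215 112.01539911] 61.81376444715519
shift [-0.3  0.5 -0.3] rotvec [ 0.03 -0.06 -0.06] |r| 0.1 t 15.3
```

View pics/w6b.png

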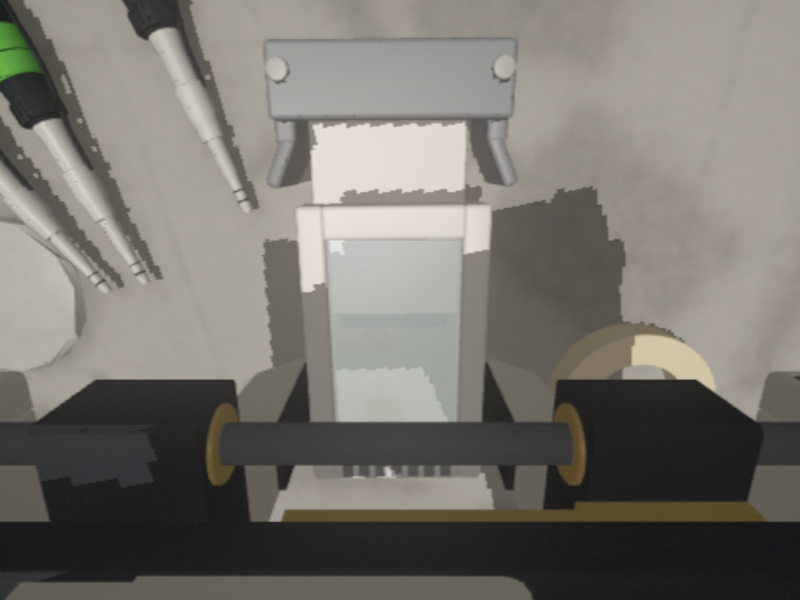

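Cassette front is at (297–491, row 207), the separator is visible under the bar at (312–467), and the screws are at (277,69) and (504,67). All parallel; the cassette needs a small shift to the left.

```bash
python3 - <<'E'
from h import *
g=dict(np.load('w6.npz')); o=readout.get_obs(); Rt=att(o['tcp_rot']); p=o['position']; P=cloud(g)
ct=np.median(P[135:150,210:300,2]); print('cass top z',ct,'sep z',np.median(P[85:118,210:290,2]), 'bar',np.median(P[32:65,190:310,2]))
def on(px,z):
    px=np.array(px)/1.5625; K=g['K']; r=g['R']@np.array([(px[0]-K[0,2])/K[0,0],(px[1]-K[1,2])/K[1,1],1]); return g['e']+r*(z-g['e'][2])/r[2]
for n,px,z in(('barF L',(270,118),65),('barF R',(513,116),65),('scr L',(277,69),68),('scr R',(504,67),68),('caL',(297,208),ct-.6),('caR',(491,206),ct-.6),('spL',(312.5,165),31),('spR',(467,165),31)):
    print(n,((on(px,z)-p)@Rt).round(1))
E
```

```text
cass top z 96.10061622662269 sep z 31.634676210941876 bar 65.61338857478344
barF L [ 47.2  92.9 -43.4]
barF R [47.3 93.7 43.4]
scr L [ 44.2 108.3 -39.1]
scr R [ 44.3 109.   38.5]
caL [ 16.8  63.9 -29.4]
caR [16.8 64.6 31.4]
spL [ 81.3  76.9 -34.8]
spR [81.3 77.  32.7]
```

Call:
jog_arm([
  [54,0.2,1.2,-25,0,0,0],
  [54,0.2,1.2,-43,0,0,0],
  [54,0.2,1.2,-49,0,0,0],
  [54,0.2,1.2,-49,0,0,0],
  [54,10.2,-0.9,-49,0,0,0],
  [54,20.2,-3,-49,0,0,0],
  [54,30.2,-5,-49,0,0,0],
  [54,30.2,-5,-49,0,0,0],
])

```text
time_s: 16.1
position: [503.5, -35.8, 63.7]
tcp_rot: [1.677, 1.569, -0.098]
ft_force: [0.0, -0.0, -2.2]
grip_width: 61.3
```

Call:
jog_arm([
  [54,5,-1,0,0,0,0],
  [54,10,-2.1,0,0,0,0],
  [54,11,-2.3,0,0,0,0],
  [54,12,-2.5,0,0,0,0],
  [54,12,-2.5,0,0,0,0],
])

```text
time_s: 16.6
position: [512.8, -37.8, 63.0]
tcp_rot: [-1.386, 1.57, 3.122]
ft_force: [-0.2, -0.7, -1.6]
grip_width: 61.5
```

Call:
jog_arm([
  [54,0.5,-0.1,0,0,0,0],
  [54,1,-0.2,0,0,0,0],
  [54,1,-0.2,0,0,0,0],
])

```text
time_s: 16.9
position: [513.7, -38.0, 63.0]
tcp_rot: [-1.415, 1.569, 3.093]
ft_force: [-0.6, 0.7, -1.9]
grip_width: 61.6
```

Call:
jog_arm([
  [54,0.5,-0.1,0,0,0,0],
  [54,1,-0.2,0,0,0,0],
  [54,1.5,-0.3,0,0,0,0],
  [54,1.5,-0.3,0,0,0,0],
])

```text
time_s: 17.3
position: [513.8, -38.0, 62.6]
tcp_rot: [-1.467, 1.567, 3.042]
ft_force: [-6.4, 2.5, 0.7]
grip_width: 61.5
```

Call:
jog_arm([
  [54,0.5,-0.1,0,0,0,0],
  [54,1,-0.2,0,0,0,0],
  [54,1,-0.2,0,0,0,0],
])

```text
time_s: 17.6
position: [513.9, -38.0, 62.4]
tcp_rot: [-1.478, 1.565, 3.03]
ft_force: [-8.1, 3.1, 1.4]
grip_width: 61.7
```

Call:
jog_arm([
  [54,0,0,-1,0,0,0],
  [54,0,0,-2,0,0,0],
  [54,0,0,-3,0,0,0],
  [54,0,0,-3,0,0,0],
])

```text
time_s: 18.0
position: [513.9, -38.2, 59.4]
tcp_rot: [-1.449, 1.565, 3.059]
ft_force: [-7.6, 1.6, 0.2]
grip_width: 61.8
```

Call:
jog_arm([
  [54,0,0,-0.5,0,0,0],
  [54,0,0,-1,0,0,0],
  [54,0,0,-1,0,0,0],
])

```text
time_s: 18.3
position: [513.9, -38.2, 59.2]
tcp_rot: [-1.487, 1.565, 3.021]
ft_force: [-11.2, 1.9, 13.5]
grip_width: 61.6
```

Contact with the separator. Relieve, release, lift, and push the rear gently with closed fingers.

Call:
jog_arm([
  [54,0,0,0.7,0,0,0],
  [62,0,0,0.7,0,0,0],
  [68,0,0,0.7,0,0,0],
  [76,0,0,0.7,0,0,0],
  [82,0,0,0.7,0,0,0],
  [82,0,0,0.7,0,0,0],
  [82,0,0,30,0,0,0],
  [82,0,0,60,0,0,0],
])

```text
time_s: 19.1
position: [515.9, -38.6, 119.2]
tcp_rot: [-1.302, 1.568, -3.077]
ft_force: [0.1, -0.6, -0.1]
grip_width: 81.9
```

Call:
jog_arm([
  [60,-39,8,0,0,0,0],
  [10,-77,16,0,0,0,0],
  [0,-77,16,0,0,0,0],
  [0,-77,16,0,0,0,0],
  [0,-77,16,0,0,0,0],
  [0,-77,16,0,0,0,0],
  [0,-77,16,0,0,0,0],
  [0,-77,16,0,0,0,0],
])

```text
time_s: 19.9
position: [439.8, -22.7, 118.9]
tcp_rot: [-1.281, 1.57, -3.056]
ft_force: [-0.7, 0.3, 0.4]
grip_width: 22.9
```

```bash
python3 - <<'E'
from h import *
o=readout.get_obs(); print(o['time_s'],o['position'],o['grip_width'])
g=grab('wrist'); np.savez('w7.npz',**g)
a=cv2.resize(g['im'][:,:,::-1],(800,600)); cv2.imwrite('pics/w7b.png',a)
E
```

```text
19.9 [439.78775385 -22.66245296 118.8974808 ] 22.93575276016784
```

View pics/w7b.png

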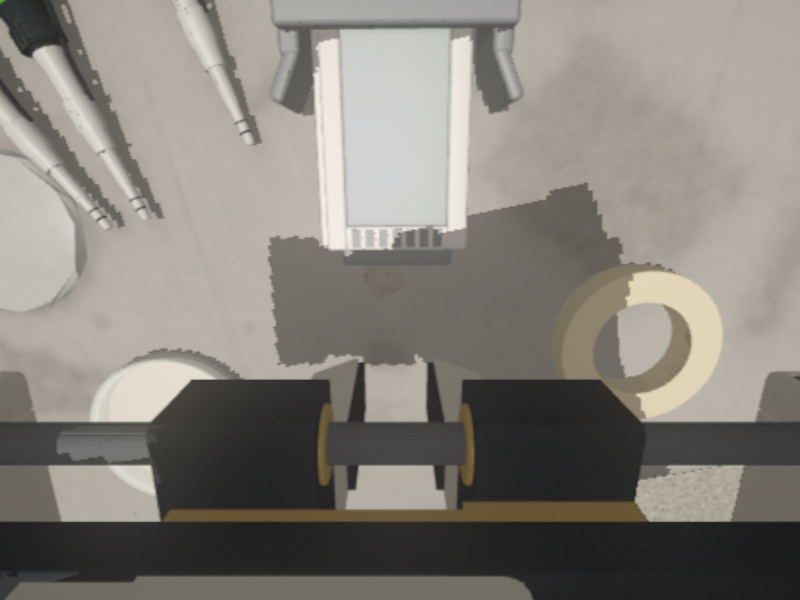

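Spare cassette lies flat on the separator, rear edge at row 250, straight under the bar. One final gentle push on the whole rear face with closed fingers (the last contact with the stack home was at TCP x = 470.0).

Call:
jog_arm([
  [0,0,0.5,-40,0,0,0],
  [0,0,0.5,-74,0,0,0],
  [0,0,0.5,-74,0,0,0],
  [0,12,-2.2,-74,0,0,0],
  [0,24,-4.7,-74,0,0,0],
  [0,26,-5.1,-74,0,0,0],
  [0,28,-5.5,-74,0,0,0],
  [0,28,-5.5,-74,0,0,0],
])

```text
time_s: 20.75
position: [468.0, -28.1, 45.7]
tcp_rot: [2.029, 1.571, 0.254]
ft_force: [0.3, 0.3, 0.2]
grip_width: 0.4
```

Call:
jog_arm([
  [0,1,-0.2,0,0,0,0],
  [0,2,-0.4,0,0,0,0],
  [0,2.5,-0.5,0,0,0,0],
  [0,2.5,-0.5,0,0,0,0],
])

```text
time_s: 21.15
position: [469.8, -28.5, 45.0]
tcp_rot: [-1.381, 1.569, 3.127]
ft_force: [0.7, -0.1, 0.3]
grip_width: 0.1
```

Call:
jog_arm([
  [0,0.5,-0.1,0,0,0,0],
  [0,1,-0.2,0,0,0,0],
  [0,1.5,-0.3,0,0,0,0],
  [0,1.5,-0.3,0,0,0,0],
])

```text
time_s: 21.55
position: [469.9, -28.6, 44.8]
tcp_rot: [-1.432, 1.567, 3.077]
ft_force: [-4.8, 1.0, 2.8]
grip_width: 0.2
```

Same contact position, so nothing projects. Press slightly, back off, retreat and take a final look.

Call:
jog_arm([
  [0,1,-0.2,0,0,0,0],
  [0,2,-0.4,0,0,0,0],
  [0,2,-0.4,0,0,0,0],
  [0,-8,1.6,0,0,0,0],
  [0,-25,5,10,0,0,0],
  [20,-40,8,60,0,0,0],
  [20,-60,12,110,0,0,0],
  [20,-70,14,150,0,0,0],
])

```text
time_s: 22.35
position: [400.1, -14.9, 196.5]
tcp_rot: [-1.229, 1.57, -3.004]
ft_force: [1.2, 0.2, 0.3]
grip_width: 18.6
```

```bash
python3 - <<'E'
from h import *
o=readout.get_obs(); print(o['time_s'],o['position'],o['ft_force'].round(1))
s=grab('scene'); t=grab('top'); w=grab('wrist'); np.savez('w8.npz',**w)
c=lambda im,x,y,ww,hh: cv2.resize(im[y:y+hh,x:x+ww,::-1],(400,300),interpolation=cv2.INTER_CUBIC)
a=np.vstack([np.hstack([c(s['im'],170,150,160,120),c(t['im'],140,120,160,120)]),np.hstack([c(w['im'],100,0,320,240),c(s['im'],0,0,512,384)])]); cv2.imwrite('pics/f.png',a)
for n,g in(('s',s),('t',t),('w',w)):
    P=cloud(g); ex=np.array([.979,-.2045]);ey=np.array([.2045,.979]); q=P[...,:2]-[529.3,-41.4]; x=q@ex;y=q@ey
    for lo,hi in((-45,-20),(-20,5),(5,30)):
        m=(x>lo)&(x<hi)&(abs(y)<28)&(g['z']>0); print(n,(lo,hi),m.sum(),np.median(P[m][:,2]).round(1) if m.any() else None, end=' ')
    for sg in(1,-1):
        m=(x>-45)&(x<25)&(sg*y>10)&(sg*y<28)&(g['z']>0); print(sg,np.median(P[m][:,2]).round(1) if m.any() else None,end=' ')
    print()
    m=(P[...,2]>36)&(P[...,2]<52)&(x<0)&(x>-70)&(abs(y)<45)&(g['z']>0); print('top slab x min',np.percentile(x[m],1).round(1),'y',np.percentile(y[m],[1,99]).round(1))
for px in((240,233),(157,231),(222,137)): print(px,cloud(t)[px[1],px[0]].round(0))
E
```

```text
22.35 [400.06087494 -14.85584119 196.51444529] [1.2 0.2 0.3]
s (-45, -20) 213 37.3 s (-20, 5) 201 39.1 s (5, 30) 191 38.5 1 1.0 -1 39.5 
top slab x min -51.2 y [-31.8  30.9]
t (-45, -20) 139 40.8 t (-20, 5) 139 40.7 t (5, 30) 139 40.5 1 40.5 -1 41.3 
top slab x min -49.0 y [-31.8  29.4]
w (-45, -20) 1778 42.1 w (-20, 5) 1915 41.9 w (5, 30) 2090 41.8 1 42.4 -1 42.0 
top slab x min -50.5 y [-31.7  28.8]
(240, 233) [ 400. -146.   -1.]
(157, 231) [383. -22. 622.]
(222, 137) [688. -86. 103.]
```

View pics/f.png

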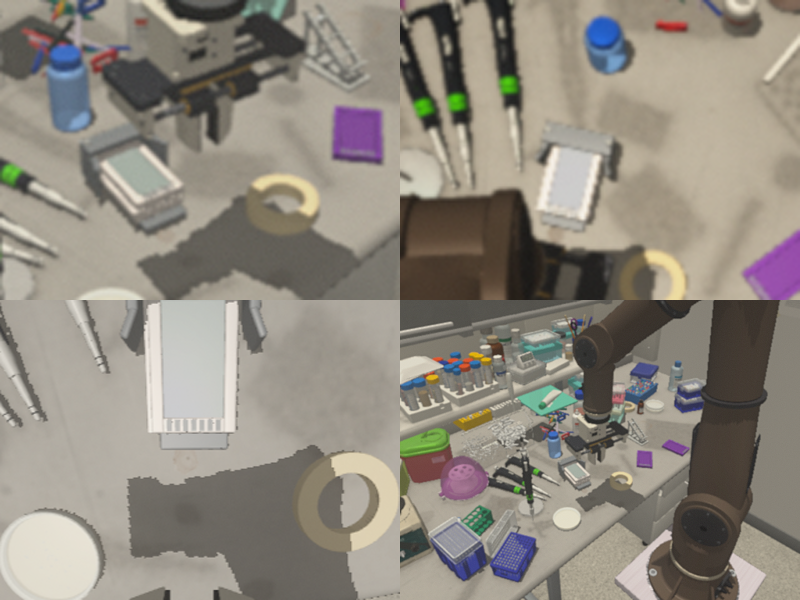

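The stack is flat (window top at about 42 mm, within 0.3 mm along its length), its rear edge is at caster x of about -50, and tape roll, dish and bottle have not moved. Handing in.

```bash
python3 -c "
from h import *
print(close_job())"
```

```text
the job is handed in; nothing more can be done
None
```

The separator plate is on the lower cassette and the spare cassette is flat on top of it, both pushed under the bar against the end wall. I handed the job in at about 22.5 s on the robot's clock. After each placing I also pushed the rear edges gently with closed fingers, stalling at 5–6 N; a further small press followed whose peak I did not read. The highest force I read at any step's end was about 24 N.

**Position:** Both rear pushes stalled at the same TCP position (x = 470.0 mm, then 469.9 mm). The stack's rear edge is at caster x of about −50 mm in all three cameras (−49.0 to −51.2), as it should be when home.

**Flatness:** The wrist camera puts the spare cassette's window top at 41.8–42.1 mm along its length, so the stack is level. The calculated top is 43 mm; the window may sit slightly below the frame.

**Side-to-side:** Before the spare went in, the separator appeared about 1 mm to the left of centre between the cheeks. That is within the camera calibration error and the cheek clearance, so I left it.

**Disagreements:**
- The spare cassette met the wall about 1 mm earlier than I had calculated.
- The scene camera read lower heights (37–39 mm) and one bad value on the left side, where its depth data looked noisy.

**Bystanders:** In the final pictures the tape roll, petri dish and wash bottle look to be where they were.

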